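# Re-plan the tables on the host's sliding seating board

### The arm

A 7-joint arm with a two-finger parallel gripper is mounted at the origin on the work surface; the furniture and walls round the work are solid. World frame = base frame: x ahead of the robot, y to its left, z up, the work surface at z = 0. Lengths are in m, angles in rad, forces in N, time in s.
With the tool pointing down it reaches from about 0.425 to 0.925 m from the base axis. Payload 6.8 kg.
Tool frame: the origin (TCP) lies at the very end of the fingers, on their centre line; the grasp point (between the pads) lies 19 mm behind it (hold_point_z is the distance from the TCP to the grasp point, in m); z points along the fingers, y is the direction in which the jaws open and shut (so a half turn about z gives the same grasp; the last joint's range is limited). The gripper opens to 85 mm and grips with 20 to 120 N. Pads are 22 mm wide; open, the fingers measure 114 mm over their backs; the gripper's body (76 mm by 85 mm) begins 54 mm behind the grasp point. The pads swing forward as they close: fully open they stand 13 mm farther back than shut.
Start: joints at [-1.264, 0.477, 0.022, 1.555, -0.011, 1.109, -0.083], TCP at [0.272, 0.618, 0.231] pointing down, gripper open.
Joint ranges: [-2.96, 2.96], [-0.34, 2.1], [-1.41, 1.46], [0.24, 2.44], [-1.37, 4.51], [0.17, 1.92], [-2.96, 2.96]. Speed limits (rad/s): [2.39, 2.39, 3.14, 3.14, 3.14, 3.14, 3.14].

### API

Orientations are given as a unit quaternion [w, x, y, z].
In Python, from station import get_obs, read_camera, calibration, hand_in, regions_of, hold_point_z gives the robot as it stands.
- The arm moves only by the tool send_rows, never from a script. Its argument "motion" is text: rows parted by semicolons, each of 7 numbers parted by spaces: the shift along the world's x, y, z in cm, then the turn, a rotation vector about the world's x, y, z in degrees, then the closure, from 0 (fully open) to 1 (shut). In form: dx dy dz rx ry rz fingers; .... A call has 1 to 20 rows; each row shifts and turns the pose as measured when the row begins; what a row does not reach is not made up. A row lasts 1/12 s, in which the tool goes at most 41.7 mm and 7.16 degrees, less where a joint would pass 70% of its speed; a pose out of reach is approached as far as the arm can. A call is refused whole if a number of a shift passes 4.17 or a number of a turn 7.16, either way. A call with a gripper value outside its range is refused whole. The fingers move at their own pace and stop on an object; "newtons" is the grip in N (left out, the last holds). Time passes only in rows, so rows that do not move let the fingers close. It gives the time, the measured TCP pose, the force and the opening at its end, in the units of the state.
- get_obs(): the state, without advancing time (a new reading comes with each control period).
- read_camera(name): name is "scene" or "side" or "wrist"; returns the picture (420x560x3 uint8, red, green, blue); there is no depth.
- calibration(name): a dict with "mtx" (3x3 intrinsics, pixels), "k1" (the pictures are not rectified: a ray, as slopes to the right and down, at radius r is drawn at 1 + k1 r^2 times it, then the intrinsics apply), "R" (3x3) and "t" (3): a world point X has camera coordinates R X + t; the wrist camera has in their place "hand_eye" (4x4, takes a point from camera to tool coordinates, whose origin is the TCP and whose axes are the flange's). Camera axes: x right, y down, z forward; pixel columns grow to the right and rows downward; lengths in m; the calibration is good to about 2 mm. A picture is of the moment at which its call begins: read the wrist's pose just before it. calibration takes no time and is no camera call.
- hand_in(): hands the job in, once; it reports no verdict.
Trained networks look in the newest picture that a camera, given by its name, has taken for a name from the list of things; names that differ only in an ending like _2 or _b are one class to them, and where a whole thing is asked for, a point or a joint stands for the part that bears it (a point fixed in the world has none). Each returns a list of dicts, best first, with "conf" (0 to 1); they miss things now and then, are a little off and sometimes report something else, mostly with a low value. They report only what shows in the picture. A call takes as long as a camera call. They do not tell look-alikes from the thing itself.
- regions_of(thing, camera): "region" (420x560 bool, what is visible of it) and "point" ([column, row] in pixels, amid what is visible of it).
The state is a dict: "t": time; "q": joint angles; "joint_vel": joint speeds; "joint_torque": joint torques, N m; "eef_pos": TCP position; "tool_rot": TCP orientation; "contact_force": force on the tool from outside, world axes, zero at the start; "torque": the same for the moment, N m; "gripper_width": opening from 0.0 (shut) to 1.0 (fully open).
Only numpy, scipy, OpenCV 4.12 (cv2) and the standard library are available. Lean on these libraries where they do the work, as an engineer would, in place of code of your own. Each camera call takes 0.05 s, during which the arm holds its last target.

### The job

On the host's seating board, slide the table tiles one at a time into whichever place is empty until the long-table tile is in the corner with the brass stud (the window corner) and the square-table tile is in the corner diagonally opposite (the door corner), with all three tiles fully in their places. Keep the tiles in the board, and leave the toothpick pot, tea light and matchbox beside it where they are.

Things in the scene. Friction and masses are not known exactly. Their poses are not given: they have to be found in the camera images.
- board: seating board: fixed square wooden tray for 2x2 tiles (pitch 94 mm), 216 mm outside, 188 inside; floor at 4 mm, rails to 17 mm above the worktop. A lip (underside at 13.5 mm) reaches 10 mm in over the tile plates: they slide with 3 mm play but cannot lift out. No walls between places. Origin: centre of underside; x, y along the sides, z up; +x +y corner far left of the robot, turned up to 35 degrees.
- place_window (a point): centre of the window-corner place, board x +47, y +47 mm; a brass stud (24 mm foot, 20 mm dome, top at 30 mm) stands on the rail at this corner. The round tile starts here. Given at the height of the knobs' middle, 42 mm above the worktop; axes as the board's.
- place_door (a point): centre of the door-corner place, diagonally opposite to the stud, board x -47, y -47 mm; empty at the start. Given at the height of the knobs' middle, 42 mm above the worktop; axes as the board's.
- place_right (a point): centre of the place at board x +47, y -47 mm; the long or the square tile starts here. Given at the height of the knobs' middle, 42 mm above the worktop; axes as the board's.
- place_left (a point): centre of the place at board x -47, y +47 mm; the long or the square tile starts here. Given at the height of the knobs' middle, 42 mm above the worktop; axes as the board's.
- tile_long_grip (a point): long-table tile: loose wooden tile: pale plate 88x88x7 mm on the board's floor, stem 20 mm thick and 15 high, and on it the dark knob (model table), an oblong block 56 (along its x, which starts along the board's x) x 26 (along its y) x 32 mm high. Knob 26 to 58 mm above the worktop; 0.12 kg. Point: middle of the knob, on the tile's axis, 42 mm above the worktop; x, y along the tile's sides, z up.
- tile_square_grip (a point): square-table tile: loose wooden tile: pale plate 88x88x7 mm on the board's floor, stem 20 mm thick and 15 high, and on it the dark knob (model table), a square block 40x40x32 mm high, its sides along the tile's. Knob 26 to 58 mm above the worktop; 0.12 kg. Point: middle of the knob, on the tile's axis, 42 mm above the worktop; x, y along the tile's sides, z up.
- tile_round_grip (a point): round-table tile: loose wooden tile: pale plate 88x88x7 mm on the board's floor, stem 20 mm thick and 15 high, and on it the dark knob (model table), a round block, diameter 40 mm, 32 mm high. Knob 26 to 58 mm above the worktop; 0.12 kg. Point: middle of the knob, on the tile's axis, 42 mm above the worktop; x, y along the tile's sides, z up.
- toothpicks_c (a point): toothpick pot, 38 mm across, 72 mm high with the picks, loose beside the board's -y side; bystander. Point half-way up, on its axis.
- tealight_c (a point): tea light, 38 mm across, 17 mm high, loose in front of the board's -x side; bystander. Point half-way up, on its axis.
- matchbox_c (a point): matchbox, 36x57x15 mm, loose beside the board's +y side; bystander. Point at its centre.
There are look-alikes about, which are no part of the job. Leave any orange or purple look-alike of the part that bears tile_long_grip alone. What is shaped like the part that bears tile_round_grip but pink is not meant.

How it is judged:
By the outcome, as a careful person would: the job done as asked, in the order asked, and still so for the second after the job is handed in, with the robot touching nothing.
It also fails if it takes over 51 s, if anything falls off the work surface, if the arm or the gripper's body presses on something with over 40 N, if the wrist force passes 120 N, or if a joint passes its speed limit or range.

## Working session

There is one attempt and no reset: what is moved stays moved. The work goes in short steps, Python scripts to look and compute and a tool call to move; the robot and the scene stay as the last step left them, time stands still between calls to the robot, and variables do not carry over. Pictures are saved under pics/ and viewed, and the job is handed in when it is done.

Besides the shell and the picture viewer there is one more tool, called after "Emit:" by a JSON object that holds its "name" and its "arguments", one argument or row to a line. send_rows: Moves the arm, as the interface text tells. Its arguments: {"type":"object","properties":{"motion":{"type":"string"},"newtons":{"type":"number"}},"required":["motion"]}

```bash
ls; mkdir -p pics
python3 - <<'E'
from station import *
import cv2,numpy as np
print(get_obs())
for n in ("scene","side"):
    im=read_camera(n); cv2.imwrite(f"pics/{n}0.png",im[:,:,::-1]); print(n,calibration(n))
print(calibration("wrist"),hold_point_z if not callable(hold_point_z) else hold_point_z())
E
```

```text
pics
{'t': 0.0, 'q': array([-1.26411857,  0.47779717,  0.02232229,  1.5564535 , -0.01149654,
        1.10925501, -0.08308419]), 'joint_vel': array([-8.59008452e-04,  2.41461568e-03, -8.07046064e-04,  9.85989376e-05,
       -3.42468338e-04,  6.00113820e-04, -3.48052322e-04]), 'joint_torque': array([ 4.67141635e-04, -5.96452045e+01,  1.60812624e+00, -2.81194675e+01,
        1.24586347e-02,  9.29083413e-03, -4.66557523e-06]), 'eef_pos': array([0.27178603, 0.61723186, 0.23032646]), 'tool_rot': array([-1.20932940e-04,  2.05878720e-01,  9.78577108e-01, -8.84316787e-04]), 'contact_force': array([ 0.48710674, -0.53194008,  0.56241009]), 'torque': array([ 0.0283683 ,  0.05384221, -0.01578506]), 'gripper_width': 0.9979556748337706}
scene {'mtx': array([[403.67311025,   0.        , 280.29252016],
       [  0.        , 403.67311025, 214.15594358],
       [  0.        ,   0.        ,   1.        ]]), 'k1': -0.013960698081738745, 'R': array([[-0.53964456, -0.84171703, -0.01720998],
       [-0.56940321,  0.37996265, -0.72897762],
       [ 0.62013203, -0.38358939, -0.68432115]]), 't': array([0.26051
[... 280 characters left out ...]
       [-0.07078924,  0.5344181 , -0.84225066],
       [ 0.10069914, -0.83622653, -0.53905924]]), 't': array([0.47741202, 0.08076702, 1.00416931])}
{'mtx': array([[359.02396773,   0.        , 279.47850859],
       [  0.        , 359.02396773, 212.23315244],
       [  0.        ,   0.        ,   1.        ]]), 'k1': -0.008838927010092002, 'hand_eye': array([[ 8.82876077e-04, -9.49430829e-01, -3.13975032e-01,
         8.05183173e-02],
       [ 9.99999476e-01,  6.75482922e-04,  7.69332841e-04,
        -7.93965585e-04],
       [-5.18343545e-04, -3.13975547e-01,  9.49430928e-01,
        -1.40855793e-01],
       [ 0.00000000e+00,  0.00000000e+00,  0.00000000e+00,
         1.00000000e+00]])} 0.0187
```

View pics/scene0.png

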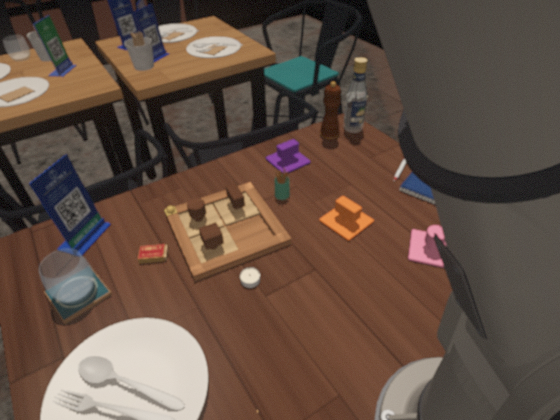

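View pics/side0.png

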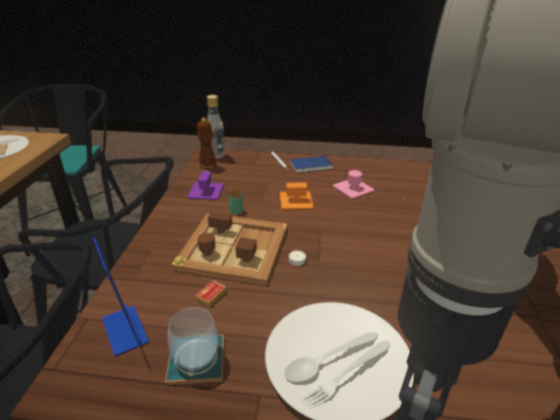

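```bash
cat > h.py <<'E'
from station import *
import cv2,numpy as np
def px2w(cam,px,z,cal=None):
    c=calibration(cam); K=c["mtx"]; u=np.array([(px[0]-K[0,2])/K[0,0],(px[1]-K[1,2])/K[1,1]])
    s=u.copy()
    for _ in range(10): s=u/(1+c["k1"]*(s@s))
    d=np.array([s[0],s[1],1.]); R,t=c["R"],c["t"]
    C=-R.T@t; D=R.T@d
    return C+D*(z-C[2])/D[2]
def w2px(cam,X):
    c=calibration(cam); p=np.asarray(X)@c["R"].T+c["t"]; s=p[...,:2]/p[...,2:]
    s=s*(1+c["k1"]*(s**2).sum(-1,keepdims=True)); K=c["mtx"]
    return s*K[0,0]+K[:2,2]
E
python3 - <<'E'
from h import *
for cam in ("scene","side"):
    im=read_camera(cam)
    for th,z in (("board",.017),("tile_long_grip",.042),("tile_square_grip",.042),("tile_round_grip",.042),("toothpicks_c",.036),("tealight_c",.0085),("matchbox_c",.0075)):
        for r in regions_of(th,cam)[:4]:
            print(cam,th,round(r["conf"],2),np.round(r["point"],1),int(r["region"].sum()),np.round(px2w(cam,r["point"],z),3))
            if th=="board":
                m=r["region"].astype(np.uint8); c=max(cv2.findContours(m,0,1)[0],key=len) if 0 else max(cv2.findContours(m,cv2.RETR_EXTERNAL,cv2.CHAIN_APPROX_NONE)[0],key=len)
                h=cv2.convexHull(c); a=cv2.approxPolyDP(h,8,True)[:,0]; print(a.tolist(),[np.round(px2w(cam,p,z)[:2],3).tolist() for p in a])
    x,y=(150,165) if cam=="scene" else (160,180)
    cv2.imwrite(f"pics/{cam}_crop.png",cv2.resize(im[y:y+130,x:x+160,::-1],None,fx=5,fy=4.6,interpolation=cv2.INTER_CUBIC))
E
```

```text
scene board 0.71 [279.7 182.9] 439 [ 0.622 -0.088  0.017]
[[278, 171], [290, 182], [285, 200], [274, 196]] [[0.665, -0.11], [0.611, -0.111], [0.561, -0.064], [0.588, -0.05]]
scene board 0.68 [241.1 236.9] 4026 [0.513 0.079 0.017]
[[250, 184], [290, 243], [195, 280], [165, 210]] [[0.659, -0.025], [0.441, 0.002], [0.462, 0.209], [0.686, 0.185]]
scene tile_long_grip 0.96 [290.4 158.3] 777 [ 0.664 -0.148  0.042]
scene tile_long_grip 0.87 [345.2 220.9] 1293 [ 0.41  -0.118  0.042]
scene tile_long_grip 0.73 [233.1 203.8] 1092 [0.591 0.055 0.042]
scene tile_square_grip 0.61 [211.5 242.3] 1146 [0.511 0.146 0.042]
scene tile_round_grip 0.94 [424.6 247.9] 1001 [ 0.264 -0.199  0.042]
scene tile_round_grip 0.93 [198.7 216.4] 1045 [0.596 0.136 0.042]
scene toothpicks_c 0.88 [282.1 186.2] 321 [ 0.588 -0.073  0.036]
scene tealight_c 0.63 [251.4 276.6] 301 [0.415 0.111 0.008]
scene matchbox_c 0.78 [153.5 252.5] 520 [0.584 0.251 0.007]
side board 0.56 [258.1 249.4] 2915 [0.507 0.109 0.017]
[[285, 225], [266, 284], [173, 269], [205, 218]] [[0.456, 0.002], [0.473, 0.223], [0.681, 0.202], [0.665, -0.003]
[... 226 characters left out ...]
0.042]
side tile_long_grip 0.68 [204.2 189.8] 573 [ 0.692 -0.104  0.042]
side tile_long_grip 0.67 [296.3 198.8] 741 [ 0.435 -0.089  0.042]
side tile_long_grip 0.32 [237.2 197.6] 274 [ 0.593 -0.074  0.042]
side tile_square_grip 0.85 [246.2 254. ] 853 [0.525 0.161 0.042]
side tile_round_grip 0.93 [209.3 248.3] 876 [0.611 0.151 0.042]
side tile_round_grip 0.64 [353.7 183.5] 567 [ 0.279 -0.196  0.042]
side toothpicks_c 0.67 [239.2 201.2] 333 [ 0.586 -0.066  0.036]
side toothpicks_c 0.28 [258.3 250. ] 3124 [0.502 0.136 0.036]
side tealight_c 0.68 [296.7 258.8] 198 [0.416 0.122 0.008]
side matchbox_c 0.8 [213. 292.] 463 [0.579 0.251 0.007]
side matchbox_c 0.22 [208.8 249.8] 838 [0.624 0.114 0.007]
```

View pics/scene_crop.png

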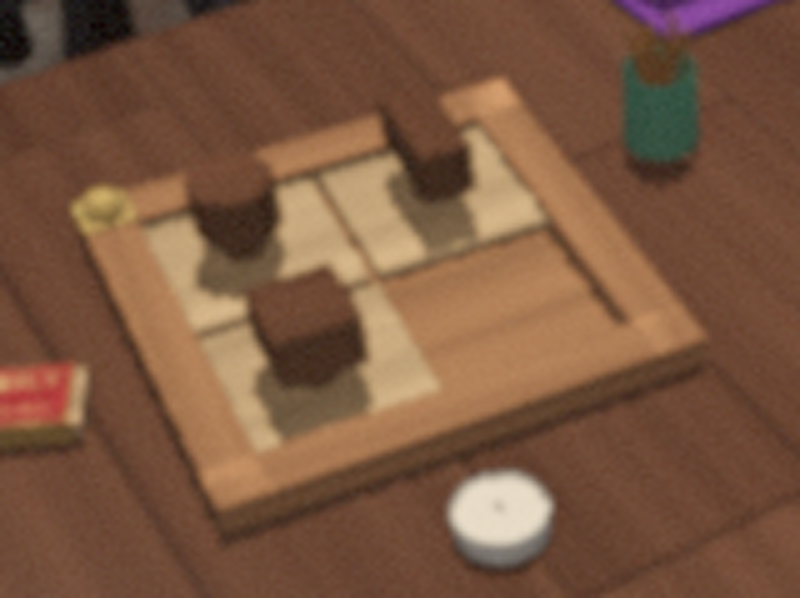

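View pics/side_crop.png

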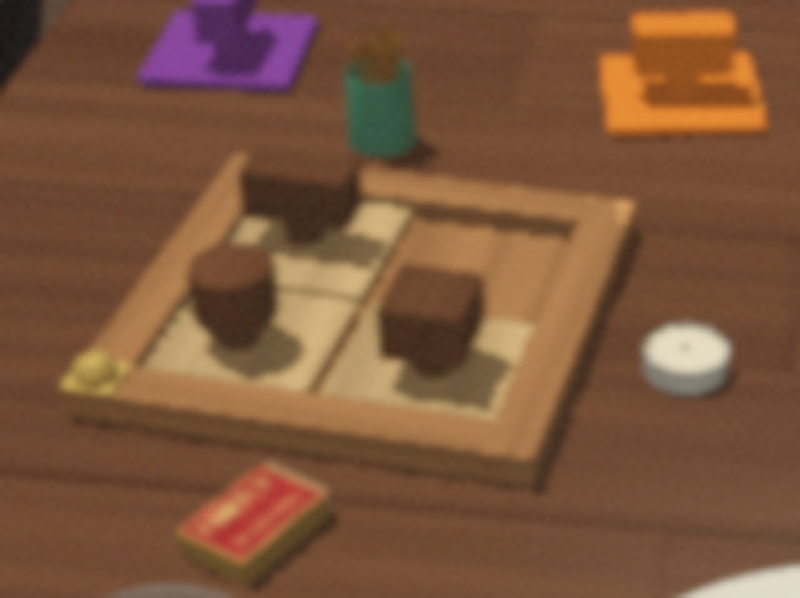

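```bash
cat >> h.py <<'E'
def bw(p,bx,b):
    c,s=np.cos(b[2]),np.sin(b[2]); x,y=bx[0],bx[1]
    return np.array([b[0]+c*x-s*y,b[1]+s*x+c*y,bx[2]])
E
python3 - <<'E'
from h import *
from scipy.optimize import least_squares
o={"scene":{(.108,-.108):(251,182.4),(-.108,-.108):(291.4,238.9),(-.108,.108):(194.4,275.9)},
"side":{(.108,-.108):(208.4,213.7),(-.108,-.108):(286.4,224.1),(-.108,.108):(267.4,280.4),(.108,.108):(174,266.5)}}
def f(b,cams):
    return np.concatenate([w2px(c,bw(0,(k[0],k[1],.017),b))-v for c in cams for k,v in o[c].items()])
for cams in (["scene"],["side"],["scene","side"]):
    s=least_squares(f,[.56,.09,-.1],args=(cams,)); print(cams,np.round(s.x,4),np.degrees(s.x[2]),np.round(s.fun,1))
b=s.x
for cam in ("scene","side"):
    im=read_camera(cam)[:,:,::-1].copy(); im=cv2.resize(im,None,fx=4,fy=4,interpolation=cv2.INTER_CUBIC)
    def poly(pts,z,col):
        q=(w2px(cam,np.array([bw(0,(x,y,z),b) for x,y in pts]))*4+1.5).astype(int); cv2.polylines(im,[q],True,col,1)
    sq=lambda cx,cy,hx,hy:[(cx-hx,cy-hy),(cx+hx,cy-hy),(cx+hx,cy+hy),(cx-hx,cy+hy)]
    poly(sq(0,0,.108,.108),.017,(0,0,255)); poly(sq(.047,-.047,.028,.013),.058,(255,0,0)); poly(sq(-.047,.047,.02,.02),.058,(255,0,0))
    poly([(.047+.02*np.cos(t),.047+.02*np.sin(t)) for t in np.linspace(0,6.28,30)],.058,(0,255,0))
    x,y=(150,165) if cam=="scene" else (160,180)
    cv2.imwrite(f"pics/{cam}_ov.png",im[y*4:(y+130)*4,x*4:(x+160)*4])
for n,x in dict(W=(.047,.047),R=(.047,-.047),L=(-.047,.047),D=(-.047,-.047)).items(): print(n,np.round(bw(0,(*x,.042),b),4))
E
```

```text
['scene'] [ 0.5678  0.0881 -0.1039] -5.954828052024042 [-0.  -0.2  0.5 -0.2 -0.5  0.2]
['side'] [ 0.5667  0.0942 -0.0946] -5.420237398204896 [-1.1  0.   1.4 -0.   0.8  0.2 -1.1 -0.8]
['scene', 'side'] [ 0.5672  0.0904 -0.0966] -5.533097891148 [-1.2  0.1 -0.1 -0.  -0.9  1.1 -0.8 -0.8  1.4 -0.8  0.7 -1.  -0.8 -2. ]
W [0.6185 0.1326 0.042 ]
R [0.6095 0.0391 0.042 ]
L [0.525  0.1417 0.042 ]
D [0.5159 0.0481 0.042 ]
```

View pics/scene_ov.png

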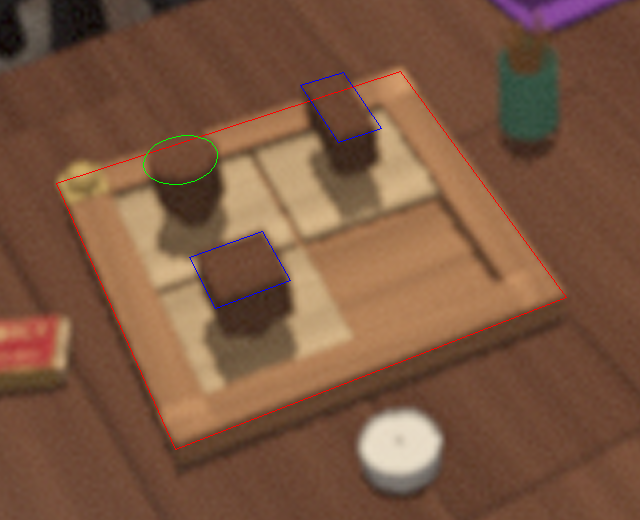

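View pics/side_ov.png

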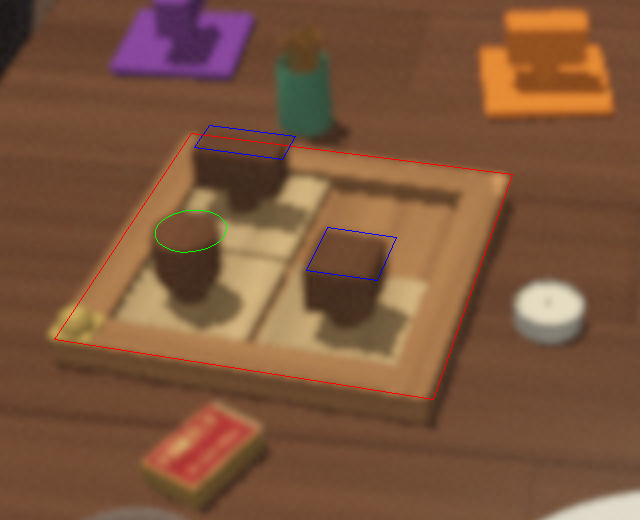

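Emit:
{"name": "send_rows", "arguments": {
  "motion": "1.6 -3 0 0 0 2 0; 1.6 -3 0 0 0 2 0; 1.6 -3 0 0 0 2 0; 1.6 -3 0 0 0 2 0; 1.6 -3 0 0 0 2 0; 1.6 -3 0 0 0 2 0; 1.6 -3 0 0 0 2 0; 1.6 -3 0 0 0 2 0; 1.6 -3 0 0 0 2 0; 1.6 -3 0 0 0 0 0; 1.6 -3 0 0 0 0 0; 1.6 -3 0 0 0 0 0; 1.6 -3 0 0 0 0 0; 1.6 -3 0 0 0 0 0; 1.2 -2 0 0 0 0 0; 0 0 0 0 0 0 0",
  "newtons": 30
}}

```text
t: 2.33
eef_pos: [0.5107, 0.1573, 0.2337]
tool_rot: [0.001, 0.039, 0.999, 0.003]
contact_force: [-0.1, -0.2, 0.1]
gripper_width: 1.004
```

```bash
cat >> h.py <<'E'
from scipy.spatial.transform import Rotation as Ro
def wcal(o):
    c=calibration("wrist"); H=np.array(c["hand_eye"]); q=o["tool_rot"]; R=Ro.from_quat([q[1],q[2],q[3],q[0]]).as_matrix()
    Rc=R@H[:3,:3]; tc=R@H[:3,3]+o["eef_pos"]   # cam->world
    return dict(mtx=c["mtx"],k1=c["k1"],R=Rc.T,t=-Rc.T@tc)
_oc=calibration
_W=None
def setw(o):
    global _W; _W=wcal(o)
def calibration(n):
    return _W if n=="wrist" and _W is not None else _oc(n)
E
sed -i 's/c=calibration("wrist"); H/c=_oc("wrist"); H/' h.py
python3 - <<'E'
from h import *
o=get_obs(); im=read_camera("wrist"); setw(o); print(o["t"],o["eef_pos"])
cv2.imwrite("pics/w1.png",im[:,:,::-1])
for th in("tile_long_grip","tile_square_grip","tile_round_grip","board"):
    for r in regions_of(th,"wrist")[:3]: print(th,round(r["conf"],2),np.round(r["point"],1),np.round(px2w("wrist",r["point"],.042),4))
E
```

```text
2.3333 [0.51072134 0.15729642 0.2336502 ]
tile_long_grip 0.88 [  9.9 143.1] [ 0.454  -0.0861  0.042 ]
tile_long_grip 0.72 [191.  261.3] [0.5857 0.0613 0.042 ]
tile_long_grip 0.64 [204.  197.9] [0.52   0.0842 0.042 ]
tile_square_grip 0.58 [258.4 195.6] [0.5218 0.1366 0.042 ]
tile_round_grip 0.94 [262.1 267.4] [0.5984 0.133  0.042 ]
board 0.97 [199.6 194.4] [0.5162 0.0805 0.042 ]
```

View pics/w1.png

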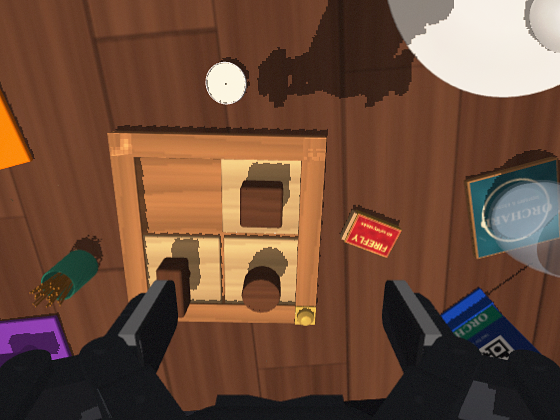

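Run:
```python
from h import *
im=cv2.imread("pics/w1.png"); 
cv2.imwrite("pics/w1c.png",cv2.resize(im[120:340,100:340],None,fx=2.7*1.23,fy=2.7,interpolation=cv2.INTER_CUBIC)) if 0 else cv2.imwrite("pics/w1c.png",cv2.resize(im[122:332,100:340],None,fx=2.8,fy=2.8,interpolation=cv2.INTER_CUBIC))
```

```text
(no output)
```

View pics/w1c.png

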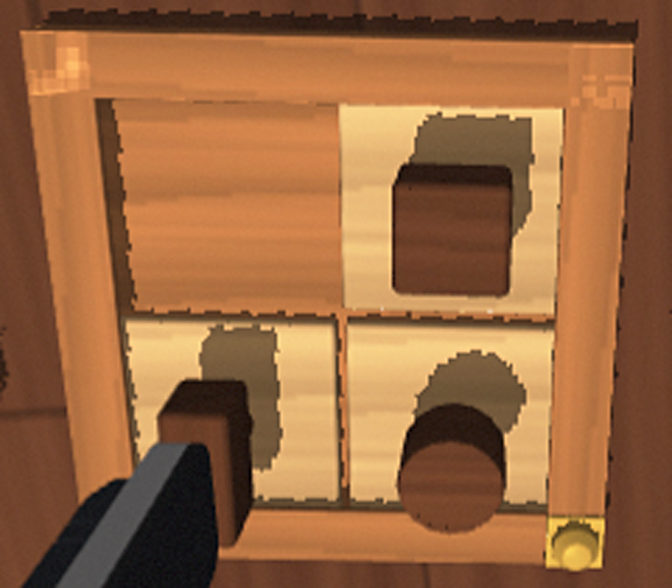

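Run:
```python
from h import *
from scipy.optimize import least_squares
o=get_obs(); setw(o); print(o["tool_rot"])
c=lambda x,y:np.array([(x+.5)/2.8-.5+100,(y+.5)/2.8-.5+122])
ob={(-.108,-.108):c(22,30),(-.108,.108):c(634,43),(-.084,-.084):c(95,98),(-.084,.084):c(565,107),(.084,.084):c(552,512)}
f=lambda b:np.concatenate([w2px("wrist",bw(0,(*k,.017),b))-v for k,v in ob.items()])
s=least_squares(f,[.56,.09,-.1]); b=s.x; print(b,np.degrees(b[2]),np.round(s.fun,1))
for n,x in dict(W=(.047,.047),R=(.047,-.047),L=(-.047,.047),D=(-.047,-.047)).items(): print(n,np.round(bw(0,(*x,.042),b),4))
print("sq",px2w("wrist",c(452,242),.058),"rd",px2w("wrist",c(452,487),.058))
```

```text
[-2.71277938e-04  3.37256300e-02  9.99423744e-01  3.83263983e-03]
[ 0.56786134  0.09871942 -0.08492861] -4.866050769619393 [-1.4 -0.1  1.3 -1.  -0.2  0.5  0.6  0.1 -0.3  1.2]
W [0.6187 0.1416 0.042 ]
R [0.6107 0.0479 0.042 ]
L [0.525  0.1495 0.042 ]
D [0.517  0.0559 0.042 ]
sq [0.52595863 0.14726971 0.058     ] rd [0.61783396 0.13965433 0.058     ]
```

Emit:
{"name": "send_rows", "arguments": {
  "motion": "0.8 -0.5 -2 0 0 -1.3 0; 0.7 -0.5 -3 0 0 0 0; 0 0 -3.5 0 0 0 0; 0 0 -3.5 0 0 0 0; 0 0 -3 0 0 0 0; 0 0 -2 0 0 0 0; 0 0 0 0 0 0 0"
}}

```text
t: 3.17
eef_pos: [0.5206, 0.1693, 0.0601]
tool_rot: [0.003, 0.035, 0.999, 0.009]
contact_force: [-1.0, 0.3, -0.4]
gripper_width: 1.002
```

Emit:
{"name": "send_rows", "arguments": {
  "motion": "0.5 -2.2 0 -1 0.4 -1 0; 0 0 0 0 0 0 0; 0 0 0 0 0 0 0"
}}

```text
t: 3.42
eef_pos: [0.5245, 0.1504, 0.0607]
tool_rot: [-0.001, 0.04, 0.999, -0.0]
contact_force: [-0.9, -0.0, -0.1]
gripper_width: 1.003
```

Looks upright now; one wrist look before lowering.

Run:
```python
from h import *
im=read_camera("scene"); cv2.imwrite("pics/s2.png",cv2.resize(im[130:320,130:330,::-1],None,fx=3,fy=3,interpolation=cv2.INTER_CUBIC))
im=read_camera("wrist"); cv2.imwrite("pics/w2.png",im[:,:,::-1])
```

```text
(no output)
```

View pics/w2.png

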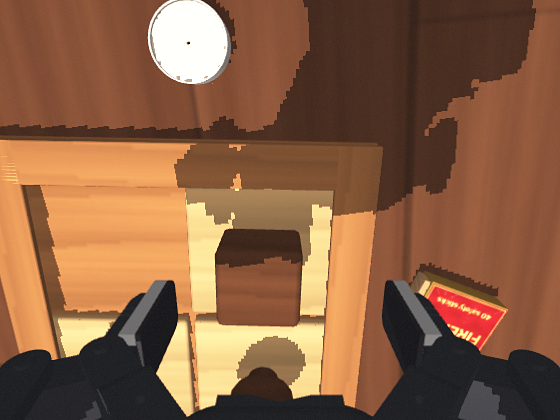

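View pics/s2.png

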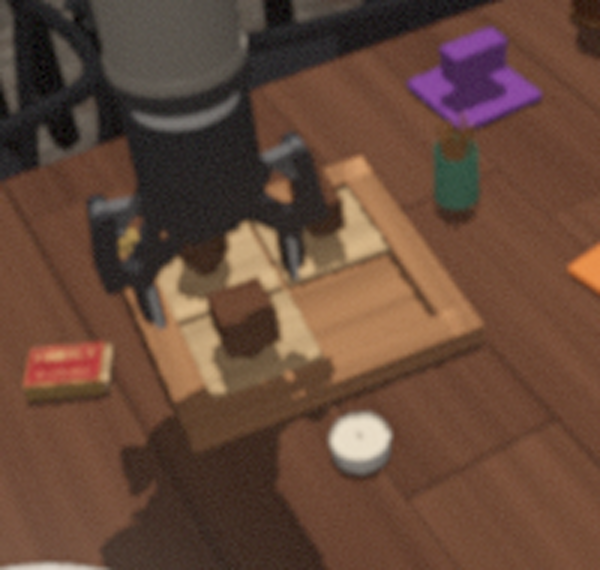

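Run:
```python
from h import *
o=get_obs(); setw(o); print(o["eef_pos"],px2w("wrist",(259,294),.058), w2px("wrist",o["eef_pos"]))
for p in ((217,265),(302,263),(301,325),(218,323)): print(px2w("wrist",p,.058))
```

```text
[0.52498791 0.14987675 0.06104278] [0.53032935 0.13942942 0.058     ] [280.89244376 285.41761041]
[0.51423236 0.12228929 0.058     ]
[0.51629968 0.15996338 0.058     ]
[0.54850895 0.1575204  0.058     ]
[0.5442579  0.11865455 0.058     ]
```

Emit:
{"name": "send_rows", "arguments": {
  "motion": "0.5 -0.9 0 0 0 0 0; 0 0 0 0 0 0 0; 0 0 -1.2 0 0 0 0; 0 0 -1.2 0 0 0 0; 0 0 -1 0 0 0 0; 0 0 0 0 0 0 0"
}}

```text
t: 4.02
eef_pos: [0.5326, 0.1413, 0.0272]
tool_rot: [0.002, 0.041, 0.999, 0.002]
contact_force: [-0.6, -0.0, 0.3]
gripper_width: 1.001
```

Emit:
{"name": "send_rows", "arguments": {
  "motion": "0 0 0 0 0 0 1; 0 0 0 0 0 0 1; 0 0 0 0 0 0 1; 0 0 0 0 0 0 1; 0 0 0 0 0 0 1; 0 0 0 0 0 0 1; 0 0 0 0 0 0 1; 0 0 0 0 0 0 1",
  "newtons": 30
}}

```text
t: 4.68
eef_pos: [0.5312, 0.1413, 0.0257]
tool_rot: [0.001, 0.04, 0.999, 0.001]
contact_force: [0.2, 0.9, -1.1]
gripper_width: 0.462
```

Emit:
{"name": "send_rows", "arguments": {
  "motion": "-0.1 -1 0 0 0 0 1; -0.1 -1 0 0 0 0 1; -0.1 -1 0 0 0 0 1; -0.1 -1 0 0 0 0 1; 0 0 0 0 0 0 1"
}}

```text
t: 5.1
eef_pos: [0.5262, 0.0963, 0.0257]
tool_rot: [0.001, 0.04, 0.999, 0.001]
contact_force: [0.9, 0.1, -1.7]
gripper_width: 0.464
```

Emit:
{"name": "send_rows", "arguments": {
  "motion": "-0.1 -1.2 0 0 0 0 1; -0.1 -1.2 0 0 0 0 1; -0.1 -1.2 0 0 0 0 1; -0.1 -1.1 0 0 0 0 1; 0 0 0 0 0 0 1; 0 0 0 0 0 0 1"
}}

```text
t: 5.6
eef_pos: [0.5219, 0.0441, 0.026]
tool_rot: [0.001, 0.043, 0.999, 0.001]
contact_force: [0.4, 4.3, 0.4]
gripper_width: 0.466
```

Emit:
{"name": "send_rows", "arguments": {
  "motion": "0 0.15 0 0 0 0 1; 0 0 0 0 0 0 0.2; 0 0 0 0 0 0 0.2; 0 0 0 0 0 0 0.2; 0 0 0 0 0 0 0.2; 0 0 1.5 0 0 0 0.2; 0 0 2 0 0 0 0.1; 0 0 2 0 0 0 0; 0 0 1 0 0 0 0; 0 0 0 0 0 0 0"
}}

```text
t: 6.43
eef_pos: [0.5215, 0.049, 0.0927]
tool_rot: [0.0, 0.04, 0.999, 0.001]
contact_force: [-0.5, -0.8, 0.1]
gripper_width: 1.0
```

Emit:
{"name": "send_rows", "arguments": {
  "motion": "2 1.6 0 0 0 0 0; 2 1.6 0 0 0 0 0; 2 1.6 0 0 0 0 0; 2 1.6 0 0 0 0 0; 1.8 1.4 0 0 0 -0.4 0; 0 0 0 0 0 0 0; 0 0 0 0 0 0 0"
}}

```text
t: 7.02
eef_pos: [0.6205, 0.1302, 0.0876]
tool_rot: [-0.002, 0.044, 0.999, 0.001]
contact_force: [-0.5, -0.3, -0.4]
gripper_width: 1.004
```

Run:
```python
from h import *
o=get_obs(); setw(o); print(o["t"],o["eef_pos"],o["tool_rot"])
im=read_camera("wrist"); cv2.imwrite("pics/w3.png",im[:,:,::-1])
```

```text
7.0167 [0.6204549  0.13018219 0.08763923] [-1.89270384e-03  4.35032633e-02  9.99051252e-01  6.92626775e-04]
```

View pics/w3.png

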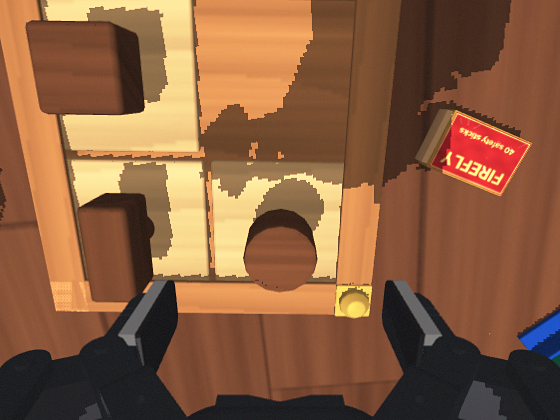

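Run:
```python
from h import *
o=get_obs(); setw(o); print(px2w("wrist",(280,260),.058), w2px("wrist",o["eef_pos"]))
im=cv2.imread("pics/w3.png"); cv2.imwrite("pics/w3c.png",cv2.resize(im[150:320,50:350],None,fx=2.6,fy=2.6,interpolation=cv2.INTER_CUBIC))
```

```text
[0.62200487 0.13008839 0.058     ] [280.90256634 285.4016518 ]
```

View pics/w3c.png

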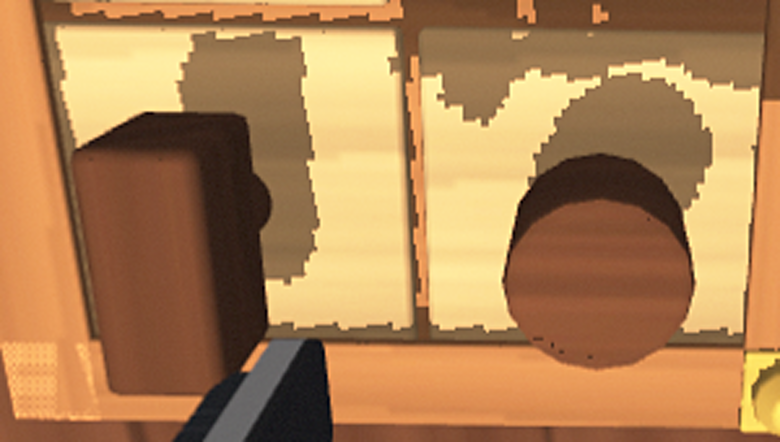

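Emit:
{"name": "send_rows", "arguments": {
  "motion": "0 0 -1.5 0 0 0 0; 0 0 -1.5 0 0 0 0; 0 0 -1 0 0 0 0; 0 0 0 0 0 0 0"
}}

```text
t: 7.4
eef_pos: [0.6175, 0.1279, 0.045]
tool_rot: [-0.003, 0.044, 0.999, 0.0]
contact_force: [-0.3, 0.5, 0.8]
gripper_width: 1.002
```

Emit:
{"name": "send_rows", "arguments": {
  "motion": "0.4 0.2 0 0 -0.3 0 0; 0 0 -1 0 0 0 0; 0 0 -0.9 0 0 0 0; 0 0 0 0 0 0 0.4; 0 0 0 0 0 0 1; 0 0 0 0 0 0 1; 0 0 0 0 0 0 1; 0 0 0 0 0 0 1; 0 0 0 0 0 0 1; 0 0 0 0 0 0 1; 0 0 0 0 0 0 1; 0 0 0 0 0 0 1"
}}

```text
t: 8.4
eef_pos: [0.6219, 0.1288, 0.026]
tool_rot: [0.001, 0.045, 0.999, 0.0]
contact_force: [-0.1, 0.4, -0.9]
gripper_width: 0.459
```

Emit:
{"name": "send_rows", "arguments": {
  "motion": "-1.1 0.1 0 0 0 0 1; -1.1 0.1 0 0 0 0 1; -1.1 0.1 0 0 0 0 1; -1.1 0.1 0 0 0 0 1; -1.1 0.1 0 0 0 0 1; 0 0 0 0 0 0 1"
}}

```text
t: 8.9
eef_pos: [0.5633, 0.1335, 0.0258]
tool_rot: [0.0, 0.045, 0.999, 0.0]
contact_force: [-0.8, -0.1, 0.1]
gripper_width: 0.461
```

Emit:
{"name": "send_rows", "arguments": {
  "motion": "-1.1 0.1 0 0 0 0 1; -1.1 0.1 0 0 0 0 1; -0.9 0.1 0 0 0 0 1; 0 0 0 0 0 0 1; 0 0 0 0 0 0 1"
}}

```text
t: 9.32
eef_pos: [0.5311, 0.1369, 0.0265]
tool_rot: [0.001, 0.045, 0.999, 0.0]
contact_force: [0.3, -0.0, -0.1]
gripper_width: 0.455
```

Emit:
{"name": "send_rows", "arguments": {
  "motion": "-0.5 0.05 0 0 0 0 1; 0 0 0 0 0 0 1"
}}

```text
t: 9.48
eef_pos: [0.5266, 0.1374, 0.0266]
tool_rot: [0.002, 0.045, 0.999, 0.001]
contact_force: [-0.5, 0.1, -0.2]
gripper_width: 0.457
```

Emit:
{"name": "send_rows", "arguments": {
  "motion": "0 0 0 0 0 0 0.2; 0 0 0 0 0 0 0.2; 0 0 0 0 0 0 0.2; 0 0 0 0 0 0 0.2; 0 0 1.5 0 0 0 0.2; 0 0 2 0 0 0 0.1; 0 0 2 0 0 0 0; 0 0 1 0 0 0 0; 2 -2 0 0 0 0 0; 2 -2.2 0 0 0 0 0; 2 -2.2 0 0 0 0 0; 1.8 -2.2 0 0 0 -0.3 0; 0 0 0 0 0 0 0; 0 0 0 0 0 0 0"
}}

```text
t: 10.65
eef_pos: [0.6097, 0.049, 0.095]
tool_rot: [0.004, 0.046, 0.999, 0.001]
contact_force: [-0.7, 1.1, -0.0]
gripper_width: 1.005
```

Run:
```python
from h import *
o=get_obs(); setw(o); print(o["t"],o["eef_pos"],o["tool_rot"])
im=read_camera("wrist"); cv2.imwrite("pics/w4.png",im[:,:,::-1])
```

```text
10.65 [0.60971427 0.04902154 0.09503559] [0.00379707 0.04571807 0.99894662 0.00104373]
```

View pics/w4.png

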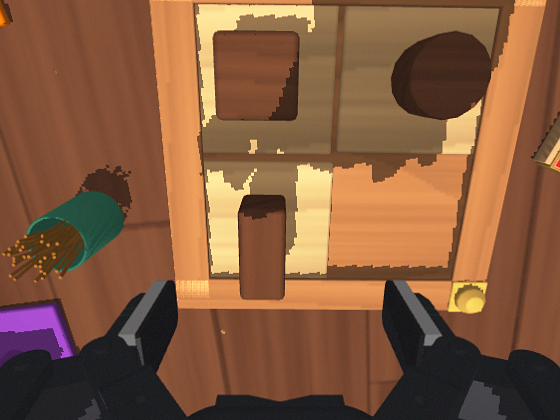

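Run:
```python
from h import *
o=get_obs(); setw(o); print([px2w("wrist",p,.058) for p in((262,258),(239,217),(285,217),(286,298),(240,299))])
```

```text
[array([0.61352122, 0.03788484, 0.058     ]), array([0.58883053, 0.02841217, 0.058     ]), array([0.59103722, 0.0524131 , 0.058     ]), array([0.63972724, 0.04878362, 0.058     ]), array([0.63797636, 0.02268422, 0.058     ])]
```

Emit:
{"name": "send_rows", "arguments": {
  "motion": "0.4 -1.1 0 0 0.4 0 0; 0 0 -1.8 0 0 0 0; 0 0 -1.8 0 0 0 0; 0 0 -1 0 0 0 0; 0 0 0 0 0 0 0"
}}

```text
t: 11.12
eef_pos: [0.6132, 0.0387, 0.0481]
tool_rot: [0.0, 0.043, 0.999, 0.001]
contact_force: [0.0, 0.0, -1.0]
gripper_width: 1.001
```

Emit:
{"name": "send_rows", "arguments": {
  "motion": "0.1 0 -1.1 0 0 0 0; 0 0 -1 0 0 0 0; 0 0 0 0 0 0 0.4; 0 0 0 0 0 0 1; 0 0 0 0 0 0 1; 0 0 0 0 0 0 1; 0 0 0 0 0 0 1; 0 0 0 0 0 0 1; 0 0 0 0 0 0 1; 0 0 0 0 0 0 1; 0 0 0 0 0 0 1; 0 0 0 0 0 0 1"
}}

```text
t: 12.12
eef_pos: [0.615, 0.04, 0.0275]
tool_rot: [0.001, 0.042, 0.999, 0.002]
contact_force: [0.1, -0.5, -0.6]
gripper_width: 0.301
```

Emit:
{"name": "send_rows", "arguments": {
  "motion": "0.1 1.1 0 0 0 0 1; 0.1 1.1 0 0 0 0 1; 0.1 1.1 0 0 0 0 1; 0.1 1.1 0 0 0 0 1; 0.1 1.1 0 0 0 0 1; 0 0 0 0 0 0 1"
}}

```text
t: 12.62
eef_pos: [0.62, 0.103, 0.0273]
tool_rot: [0.001, 0.042, 0.999, 0.002]
contact_force: [0.7, 0.6, -2.6]
gripper_width: 0.301
```

Emit:
{"name": "send_rows", "arguments": {
  "motion": "0.1 1 0 0 0 0 1; 0.1 1 0 0 0 0 1; 0.05 0.8 0 0 0 0 1; 0 0 0 0 0 0 1; 0 0 0 0 0 0 1"
}}

```text
t: 13.03
eef_pos: [0.6227, 0.1338, 0.0271]
tool_rot: [0.001, 0.041, 0.999, 0.001]
contact_force: [-0.0, -0.7, -1.0]
gripper_width: 0.299
```

Release, rise and move aside for a look.

Emit:
{"name": "send_rows", "arguments": {
  "motion": "0 0 0 0 0 0 0.3; 0 0 0 0 0 0 0.3; 0 0 0 0 0 0 0.3; 0 0 0 0 0 0 0.3; 0 0 1.5 0 0 0 0.3; 0 0 2 0 0 0 0.2; 0 0 3 0 0 0 0; 0 0 3 0 0 0 0; 0 0 3 0 0 0 0; -1 -0.5 3 0 0 0 0; -2 -1 2 0 0 0 0; -2 -1 0 0 0 0 0; -2 -1 0 0 0 0 0; 0 0 0 0 0 0 0; 0 0 0 0 0 0 0"
}}

```text
t: 14.28
eef_pos: [0.5495, 0.0938, 0.2116]
tool_rot: [0.002, 0.044, 0.999, 0.003]
contact_force: [0.2, 0.7, -0.8]
gripper_width: 1.001
```

Run:
```python
from h import *
o=get_obs(); setw(o); print(o["t"],o["eef_pos"],o["tool_rot"])
im=read_camera("wrist"); cv2.imwrite("pics/w5.png",im[:,:,::-1])
im=read_camera("scene"); cv2.imwrite("pics/s5.png",cv2.resize(im[150:300,120:320,::-1],None,fx=4,fy=4,interpolation=cv2.INTER_CUBIC))
```

```text
14.2833 [0.54949708 0.0938157  0.21161686] [0.00231279 0.04403302 0.99902356 0.0027691 ]
```

View pics/w5.png

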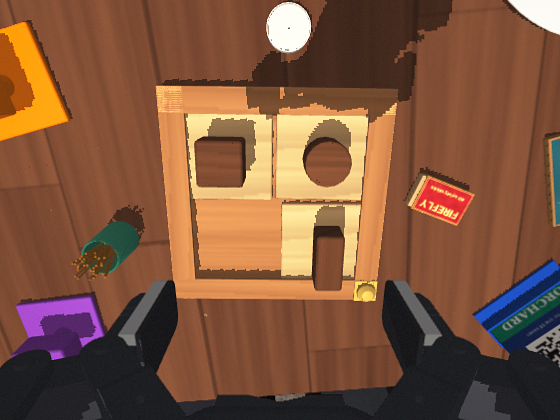

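View pics/s5.png

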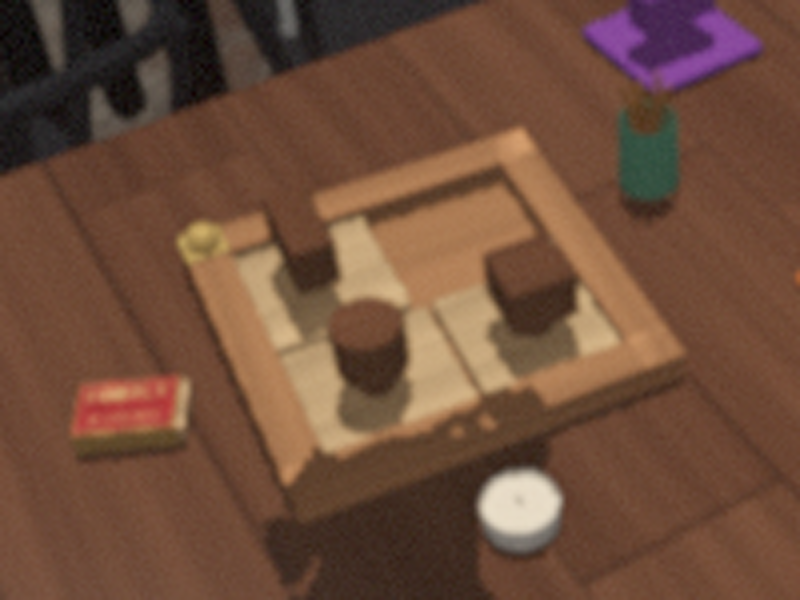

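Run:
```python
from h import *
im=cv2.imread("pics/w5.png"); cv2.imwrite("pics/w5c.png",cv2.resize(im[78:308,150:405],None,fx=2.6,fy=2.6,interpolation=cv2.INTER_CUBIC))
```

```text
(no output)
```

View pics/w5c.png

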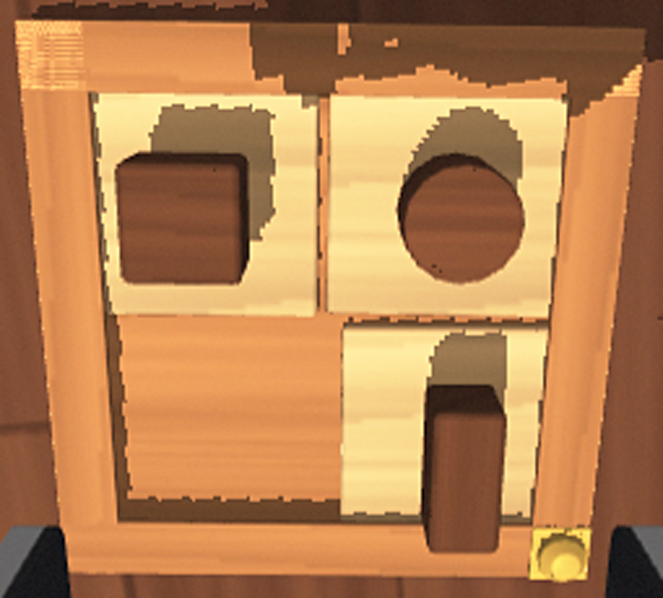

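Run:
```python
from h import *
from scipy.optimize import least_squares
o=get_obs(); setw(o)
c=lambda x,y:np.array([(x+.5)/2.6-.5+150,(y+.5)/2.6-.5+78])
ob={(-.108,-.108):c(16,20),(-.108,.108):c(645,30),(.108,-.108):c(70,572),(-.084,-.084):c(90,94),(-.084,.084):c(570,97),(.084,-.084):c(118,520),(.084,.084):c(532,523)}
f=lambda b:np.concatenate([w2px("wrist",bw(0,(*k,.017),b))-v for k,v in ob.items()])
s=least_squares(f,[.56,.09,-.1]); b=s.x; print(b,np.degrees(b[2]),np.round(s.fun,1))
def inv(p): 
    d=p[:2]-b[:2]; cc,ss=np.cos(b[2]),np.sin(b[2]); return np.round(1000*np.array([cc*d[0]+ss*d[1],-ss*d[0]+cc*d[1]]),1)
for n,p in dict(sqBR=(316,316),sqBL=(112,314),rdBL=(328,313),rdBR=(548,318),loTL=(342,324),loTR=(548,325),loBL=(341,515)).items(): print(n,inv(px2w("wrist",c(*p),.011)))
for n,p in dict(sq=(184.5,224),rd=(463,220),lo=(463,481)).items(): print(n,inv(px2w("wrist",c(*p),.058)))
```

```text
[ 0.57127924  0.08928722 -0.09809682] -5.620533996374108 [-1.5 -0.6  1.7 -1.6 -2.2  1.3 -0.6 -0.6  1.   0.3  0.4  1.6  1.1  1.6]
sqBR [-2.4 -5. ]
sqBL [ -2.4 -82.4]
rdBL [-3.6 -0.4]
rdBR [-2.4 83.4]
loTL [0.7 4.9]
loTR [ 0.4 83.7]
loBL [82.4  5.5]
sq [-46.3 -46.1]
rd [-48.4  42.2]
lo [43.2 47.2]
```

Emit:
{"name": "send_rows", "arguments": {
  "motion": "-0.8 1.5 -1 -0.3 0.3 -0.3 0; -0.8 1.5 -2 0 0 0 0; -0.7 1.4 -3 0 0 0 0; 0 0 -3 0 0 0 0; 0 0 -2 0 0 0 0; 0 0 0 0 0 0 0; 0 0 0 0 0 0 0"
}}

```text
t: 14.97
eef_pos: [0.5318, 0.1435, 0.0965]
tool_rot: [0.002, 0.046, 0.999, 0.001]
contact_force: [0.8, 0.0, 1.0]
gripper_width: 0.998
```

Emit:
{"name": "send_rows", "arguments": {
  "motion": "-0.5 -0.6 0 0 0.2 0 0; 0 0 -1.8 0 0 0 0; 0 0 -1.8 0 0 0 0; 0 0 -1 0 0 0 0; 0 0 0 0 0 0 0"
}}

```text
t: 15.38
eef_pos: [0.5318, 0.1367, 0.0548]
tool_rot: [0.004, 0.047, 0.999, 0.002]
contact_force: [-1.2, 0.3, -0.1]
gripper_width: 0.997
```

Emit:
{"name": "send_rows", "arguments": {
  "motion": "-0.4 0.1 0 -0.2 0.4 0 0; 0 0 -1.4 0 0 0 0; 0 0 -1.2 0 0 0 0; 0 0 0 0 0 0 0.4; 0 0 0 0 0 0 1; 0 0 0 0 0 0 1; 0 0 0 0 0 0 1; 0 0 0 0 0 0 1; 0 0 0 0 0 0 1; 0 0 0 0 0 0 1; 0 0 0 0 0 0 1; 0 0 0 0 0 0 1"
}}

```text
t: 16.38
eef_pos: [0.5316, 0.1383, 0.0355]
tool_rot: [0.004, 0.048, 0.999, 0.002]
contact_force: [0.8, 0.4, -1.3]
gripper_width: 0.456
```

Emit:
{"name": "send_rows", "arguments": {
  "motion": "0 0.4 0 0 0 0 1; 0 0 0 0 0 0 1; 0 0 0 0 0 0 1"
}}

```text
t: 16.63
eef_pos: [0.5314, 0.1426, 0.0353]
tool_rot: [0.004, 0.048, 0.999, 0.002]
contact_force: [0.3, 0.2, -0.4]
gripper_width: 0.455
```

Release, go above the long tile (~0.623, 0.134).

Emit:
{"name": "send_rows", "arguments": {
  "motion": "0 0 0 0 0 0 0.2; 0 0 0 0 0 0 0.2; 0 0 0 0 0 0 0.2; 0 0 0 0 0 0 0.2; 0 0 1.5 0 0 0 0.2; 0 0 2 0 0 0 0.1; 0 0 2 0 0 0 0; 0 0 0.5 0 0 0 0; 2 -0.2 0 0 0.4 0 0; 2 -0.2 0 0 0 0 0; 2 -0.2 0 0 0 0 0; 2 -0.2 0 0 0 0 0; 1 0 0 0 0 0 0; 0 0 0 0 0 0 0; 0 0 0 0 0 0 0"
}}

```text
t: 17.88
eef_pos: [0.6227, 0.1337, 0.0952]
tool_rot: [-0.001, 0.047, 0.999, 0.001]
contact_force: [-0.7, 0.3, -0.5]
gripper_width: 0.998
```

Emit:
{"name": "send_rows", "arguments": {
  "motion": "0 0 -1.8 0 0 0 0; 0 0 -1.8 0 0 0 0; 0 0 -1 0 0 0 0; 0 0 0 0 0 0 0"
}}

```text
t: 18.22
eef_pos: [0.6198, 0.1341, 0.0473]
tool_rot: [-0.001, 0.047, 0.999, 0.001]
contact_force: [-0.8, -0.4, 0.6]
gripper_width: 1.0
```

Emit:
{"name": "send_rows", "arguments": {
  "motion": "0.3 0 -1 0 0 0.3 0; 0 0 -0.9 0 0 0 0; 0 0 0 0 0 0 0.4; 0 0 0 0 0 0 1; 0 0 0 0 0 0 1; 0 0 0 0 0 0 1; 0 0 0 0 0 0 1; 0 0 0 0 0 0 1; 0 0 0 0 0 0 1; 0 0 0 0 0 0 1; 0 0 0 0 0 0 1; 0 0 0 0 0 0 1; 0.3 0 0 0 0 0 1; 0 0 0 0 0 0 1; 0 0 0 0 0 0 1"
}}

```text
t: 19.47
eef_pos: [0.6254, 0.1337, 0.0286]
tool_rot: [-0.001, 0.044, 0.999, 0.001]
contact_force: [-1.0, -0.7, -1.6]
gripper_width: 0.301
```

Emit:
{"name": "send_rows", "arguments": {
  "motion": "0 -0.1 0 0 0 0 1; 0 0 0 0 0 0 0.3; 0 0 0 0 0 0 0.3; 0 0 0 0 0 0 0.3; 0 0 0 0 0 0 0.3; 0 0 1.5 0 0 0 0.3; 0 0 2 0 0 0 0.2; 0 0 3 0 0 0 0; 0 0 3 0 0 0 0; 0 0 3 0 0 0 0; -1 -0.5 3 0 0 0 0; -2 -1 2 0 0 0 0; -2 -1 0 0 0 0 0; -2 -1 0 0 0 0 0; 0 0 0 0 0 0 0; 0 0 0 0 0 0 0; 0 0 0 0 0 0 0"
}}

```text
t: 20.88
eef_pos: [0.5531, 0.0985, 0.2138]
tool_rot: [0.001, 0.043, 0.999, 0.003]
contact_force: [0.2, -1.0, -0.1]
gripper_width: 1.0
```

Run:
```python
from h import *
o=get_obs(); print(o["t"],o["eef_pos"],o["tool_rot"])
im=read_camera("wrist"); cv2.imwrite("pics/w6.png",im[:,:,::-1]); cv2.imwrite("pics/w6c.png",cv2.resize(im[60:310,140:410,::-1],None,fx=2.4,fy=2.4,interpolation=cv2.INTER_CUBIC))
im=read_camera("side"); cv2.imwrite("pics/d6.png",cv2.resize(im[170:310,150:320,::-1],None,fx=4,fy=4,interpolation=cv2.INTER_CUBIC))
```

```text
20.8833 [0.55312157 0.0984572  0.21379771] [0.00143113 0.04298878 0.99906953 0.00316206]
```

View pics/w6c.png

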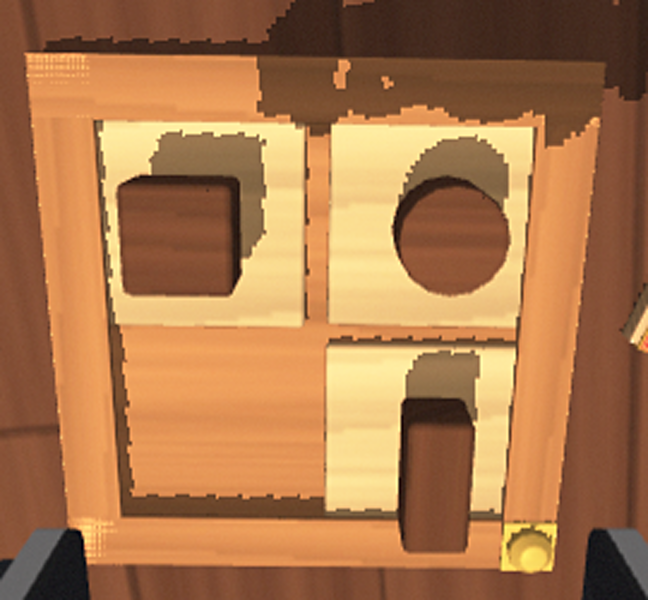

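View pics/d6.png

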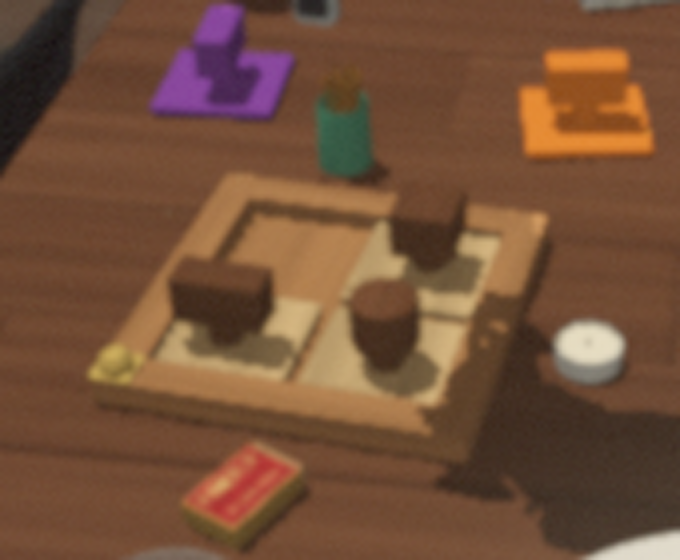

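```bash
python3 -c "
from station import *
print(hand_in())"
```

```text
the job is handed in; nothing more can be done
None
```

I finished the seating board and handed it in at about 21 s, well inside the 51 s limit. I slid three tiles, one at a time:

1. **Square:** left place to the door corner.
2. **Round:** window corner to the left place.
3. **Long:** right place to the window corner.

After those moves, my measurements put the round tile right at the edge of its place and the long tile close to its edge. I gripped each again and nudged it 3–4 mm towards its centre.

**Last checks:** The final wrist and side pictures show the long tile at the brass stud and the square tile diagonally opposite. The round tile is in the left place and the right place is empty. All three plates are under the lip, with even gaps between neighbouring tiles. The toothpick pot, tea light, matchbox and coloured look-alikes appear where they started, and the open gripper was clear of everything, about 0.21 m up. The highest wrist force I saw was about 4 N, when the square tile met the rail.

**What disagreed:** My board position estimates from the different cameras differed by up to about 1 cm across the board. I therefore relied on close wrist pictures, where the grip landed and the rail contact. The fit I used to measure tile positions left errors of up to about 2 pixels. After the nudges I judged the tile positions by eye and did not repeat the measurement.

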